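# Drive the seat bushing out of a valve housing

### The job

Take the thick drift with the red handle from the wooden rack, put its shank into the bore of the metal housing on the blue stand and push it down, so that the tight brass bushing is driven out and drops into the blue catch tray below. Push until the drift's collar sits on top of the housing and leave the drift standing there; leave the thin blue-handled drift in the rack.

Things in the scene. Friction and masses are not known exactly. Their poses are not given: they have to be found in the camera images.
- bore (a point): Centre of the mouth of the 38 mm bore, which runs straight down through the housing; in the plane of the housing's top face, 116 mm above the table. The housing is an aluminium block 108 x 108 x 50 mm on four posts over a blue catch tray. Round the bore its top bears four dark post caps 5 mm high, 46 mm from the centre in x and in y.
- stand: The whole stand (tray, posts and housing), fixed to the table; origin on the table under the bore's axis, z up, x and y along the block's sides. The housing spans heights 66 to 116 mm; below it is free air down to the tray.
- tray (a point): Centre of the catch tray's floor, 5 mm above the table, under the bore's axis; the free inside is 120 x 120 mm with walls 24 mm high.
- bushing_center (a point): Centre of the brass bushing, a ring of 34 mm outer diameter, 20 mm hole, 22 mm high. At the start it sits in the bore, its top 21 mm below the housing's top face, gripped by four sprung plungers in the bore's wall; it takes about 8 to 12 N to push down and comes free and falls after about 20 mm.
- red_drift_grip (a point): Middle of the red drift's round handle, 26 mm in diameter, 58 mm tall, z up along it; 115 mm above the table at the start. The drift (0.16 kg) stands upright in the rack. Below the handle: a dark collar 58 mm in diameter, 6 mm thick, its underside 35 mm below this point, resting on the rack; then a steel shank 24 mm in diameter, 62 mm long.
- red_drift_tip (a point): Centre of the tip of the red drift's shank, 97 mm below the middle of its handle. In the rack the shank hangs through a 28 mm hole.
- blue_drift_grip (a point): Middle of the handle of the other drift: the same handle in blue and the same collar, but a thin 8 mm shank that would slip through the bushing's hole. It stands in the rack 110 mm from the red drift; which of them is on which side varies. Its top is 144 mm above the table.
- rack: The fixed wooden rack, 60 x 180 mm and 80 mm high; origin on the table at its centre; its y axis runs along the row of its two holes, 55 mm either side of the centre.
- bushing: The brass bushing itself; origin at the centre of its lower face.
- red_drift: The red drift itself; origin at the centre of its collar's underside.

How it is judged (in metres and radians):
On the way, in this order (a step that is already met when the one before it is completed fails the run):
1. the red drift's shank is in the mouth of the bore while the bushing still sits in the housing (horizontal distance between red_drift_tip and bore below 0.015 m and z of red_drift_tip in the frame of stand below 0.113 m and z of bushing_center in the frame of stand above 0.075 m), for 0.02 s.
2. the bushing has been driven out into the catch tray with the red drift's shank still in the bore (horizontal distance between red_drift_tip and bore below 0.015 m and z of red_drift_tip in the frame of stand below 0.113 m and z of bushing_center in the frame of stand below 0.035 m and horizontal distance between bushing_center and tray below 0.07 m), for 0.1 s.
At the end, for the whole second after the job is handed in: The bushing lies at rest in the catch tray (its centre less than 35 mm above the table and within 70 mm of the tray's centre). The red drift stands still and released in the bore: collar within 12 mm of the housing's top, shank tip within 15 mm of the bore's axis, upright within 10 degrees (z of bushing_center in the frame of stand below 0.035 m and horizontal distance between bushing_center and tray below 0.07 m and linear speed of each of bushing, red_drift below 0.03 m/s and horizontal distance between red_drift_tip and bore below 0.015 m and z of red_drift_tip in the frame of stand below 0.066 m and angle between red_drift_grip's own z axis and vertical below 0.18 rad); the robot touches nothing.
It fails at once if the blue drift is moved more than 30 mm from its place in the rack (distance of blue_drift_grip from where it was at the start of the episode above 0.03 m).
It also fails if it takes over 42 s, if anything falls off the work surface, if the arm or the gripper's body presses on something with over 40 N, if the wrist force passes 120 N, or if a joint passes its speed limit or range.

### The arm

A 6-joint arm with a two-finger parallel gripper is mounted at the origin on the work surface; the furniture and walls round the work are solid. World frame = base frame: x ahead of the robot, y to its left, z up, the work surface at z = 0. Lengths are in mm, angles in degrees, forces in N, time in s.
With the tool pointing down it reaches from about 350 to 875 mm from the base axis. Payload 4.2 kg.
Tool frame: the origin (TCP) lies between the finger pads; the fingertips stand 14 mm ahead of it and the grasp point (between the pads) lies 5 mm behind it; z points along the fingers, y is the direction in which the jaws open and shut (so a half turn about z gives the same grasp; the last joint's range is limited). The gripper opens to 85 mm and grips with 20 to 120 N. Pads are 22 mm wide; open, the fingers measure 114 mm over their backs; the gripper's body (76 mm by 85 mm) begins 54 mm behind the grasp point. The pads swing forward as they close: fully open they stand 13 mm farther back than shut.
Start: joints at [91.135, 22.042, 0.453, 0, -68.411, -14.817], TCP at [147.804, 607.25, 206.812] pointing down, gripper open.
Joint ranges: [-179.83, 179.83], [-69.29, 118.12], [-61.27, 80.66], [-181.25, 117.63], [-171.15, -9.14], [-177.46, 177.46]. Speed limits (degrees/s): [159.86, 159.86, 180, 180, 180, 180].

### API

Orientations are given as [roll, pitch, yaw] about the fixed x, y, z axes, in that order (R = Rz(yaw) Ry(pitch) Rx(roll)).
In Python, from station import env, optics gives the robot as it stands.
- The arm moves only by the shell command python3 -m creep 'ROWS' [OPENING] [FORCE]. ROWS is JSON, one flat list of numbers, 6 for each row, row after row: the shift along the tool's x, y, z in m, then the turn, a rotation vector about the tool's x, y, z in degrees. A call has 1 to 20 rows; each row shifts and turns the commanded pose from where the row before left it, along the tool's axes as they then stand; what a row does not reach is not made up. A row lasts 1/8 s, in which the tool goes at most 62.5 mm and 10.7 degrees, less where a joint would pass 70% of its speed; a pose out of reach is approached as far as the arm can. A call is refused whole if a number of a shift passes 0.0625 or a number of a turn 10.7, either way. A call with a gripper value outside its range is refused whole. OPENING is the closure, from 0 (fully open) to 1 (shut), set as the call begins (- or left out, the last holds). The fingers move at their own pace and stop on an object; FORCE is the grip in N (left out, the last holds). Time passes only in rows, so rows that do not move let the fingers close. It gives the time, the measured TCP pose, the force and the opening at its end, in the units of the state.
- env.read_state(): the state, without advancing time (a new reading comes with each control period).
- optics.camera(name): name is "scene" or "top" or "wrist"; returns the picture (480x640x3 uint8, blue, green, red); there is no depth.
- optics.camera_params(name): a dict with "fx", "fy", "cx", "cy" (pixels), "xyz" and "rotation" of the camera in the world. Camera axes: x right, y down, z forward; pixel columns grow to the right and rows downward; lengths in mm; the calibration is good to about 2 mm. A picture is of the moment at which its call begins: read the wrist's pose just before it. camera_params takes no time and is no camera call; for the wrist camera it gives the pose at the moment of the call.
- env.job_done(): hands the job in, once; it reports no verdict.
The state is a dict: "t": time; "joints": joint angles; "qvel": joint speeds; "effort": joint torques, N m; "tcp_pos": TCP position; "eef_rot": TCP orientation; "ft_force": force on the tool from outside, world axes, zero at the start; "ft_torque": the same for the moment, N m; "grip_width": finger opening in mm.
Only numpy, scipy, OpenCV 4.12 (cv2) and the standard library are available. Lean on these libraries where they do the work, as an engineer would, in place of code of your own. Each camera call takes 0.05 s, during which the arm holds its last target.

## Working session

There is one attempt and no reset: what is moved stays moved. The work goes in short steps, Python scripts to look and compute and a shell command to move; the robot and the scene stay as the last step left them, time stands still between calls to the robot, and variables do not carry over. Pictures are saved under pics/ and viewed, and the job is handed in when it is done.

```bash
ls; mkdir -p pics; python3 - <<'E'
from station import env, optics
import cv2
print(env.read_state())
for n in ("scene","top","wrist"):
    p=optics.camera_params(n); print(n,p)
    cv2.imwrite(f"pics/{n}0.png",optics.camera(n))
E
```

```text
pics
{'t': 0.0, 'joints': array([ 9.11343945e+01,  2.20923503e+01,  3.76489786e-01, -2.92223738e-02,
       -6.84122428e+01, -1.48165138e+01]), 'qvel': array([-0.09115901, -0.00728535,  0.04934647, -0.00221444,  0.06256509,
       -0.04032599]), 'effort': array([ 8.70596523e-05, -3.92287731e+01,  1.88398987e+01,  4.18597698e+00,
       -4.71895168e-03, -4.44859722e-06]), 'tcp_pos': array([147.66656149, 606.61595141, 205.68185425]), 'eef_rot': array([ 1.79869211e+02, -6.51398614e-03, -1.36928939e+01]), 'ft_force': array([ 0.69144752, -0.36279469, -1.67942225]), 'ft_torque': array([-0.02488466,  0.03585418, -0.02755316]), 'grip_width': 85.60947042502549}
scene {'fx': 590.7955168163057, 'fy': 590.7955168163057, 'cx': 318.7718369910765, 'cy': 245.37350802145994, 'xyz': array([-107.3214174 , -695.06081426,  726.40291356]), 'rotation': array([-124.35362792,    0.57914749,  -40.29260674])}
top {'fx': 520.3525606172852, 'fy': 520.3525606172852, 'cx': 325.2573959079207, 'cy': 237.25470683452625, 'xyz': array([458.30583199,  24.88165258, 939.42725696]), 'rotation': array([-1.75646887e+02,  1.31621548e-01, -9.08309281e+01])}
wrist {'fx': 349.95229121103256, 'fy': 349.95229121103256, 'cx': 324.76736086610924, 'cy': 233.24255760499423, 'xyz': array([225.9420868 , 588.399181  , 373.54847872]), 'rotation': array([ 161.78481165,   -0.18890235, -103.66409734])}
```

View pics/scene0.png

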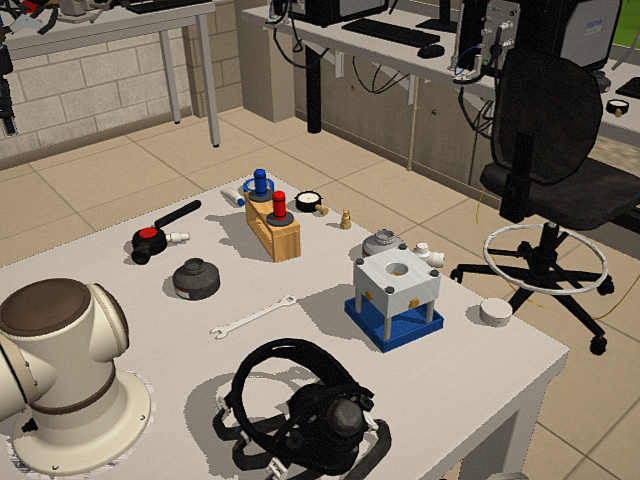

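View pics/top0.png

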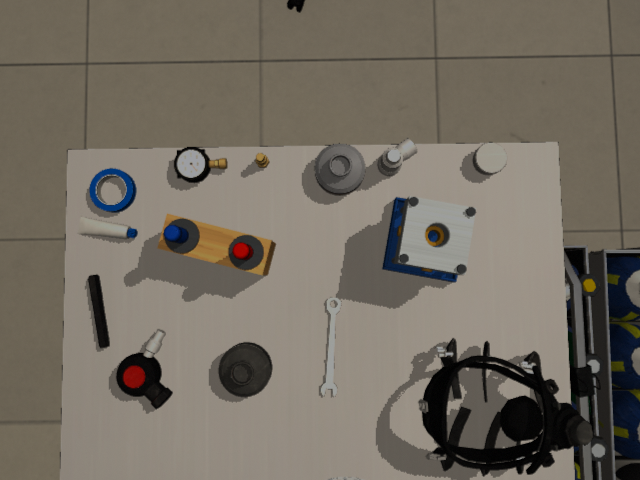

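View pics/wrist0.png

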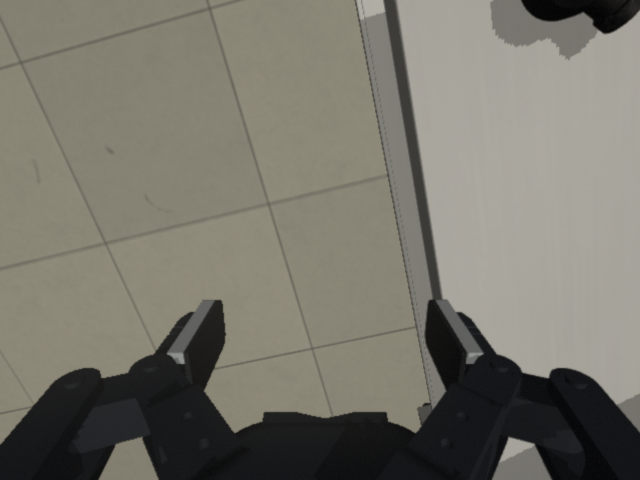

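The scene view shows the red drift at about (279,205), the blue one at (260,180) and the bore at (398,269). In the top view the red handle is at (242,251) and the bore at (436,236). I'll enlarge both.

```bash
python3 - <<'E'
import cv2
t=cv2.imread("pics/top0.png"); s=cv2.imread("pics/scene0.png")
cv2.imwrite("pics/c1.png",cv2.resize(t[190:290,150:290],None,fx=5.7,fy=5.7,interpolation=cv2.INTER_CUBIC))
cv2.imwrite("pics/c2.png",cv2.resize(t[185:290,370:490],None,fx=5.7,fy=5.7,interpolation=cv2.INTER_CUBIC))
cv2.imwrite("pics/c3.png",cv2.resize(s[160:270,230:320],None,fx=5.4,fy=5.4,interpolation=cv2.INTER_CUBIC))
cv2.imwrite("pics/c4.png",cv2.resize(s[235:355,335:450],None,fx=5,fy=5,interpolation=cv2.INTER_CUBIC))
E
```

```text
(no output)
```

View pics/c1.png

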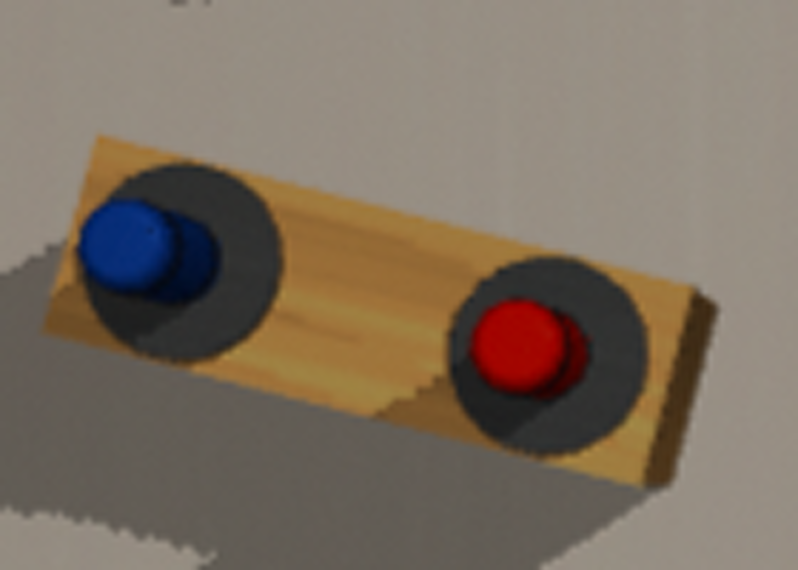

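View pics/c2.png

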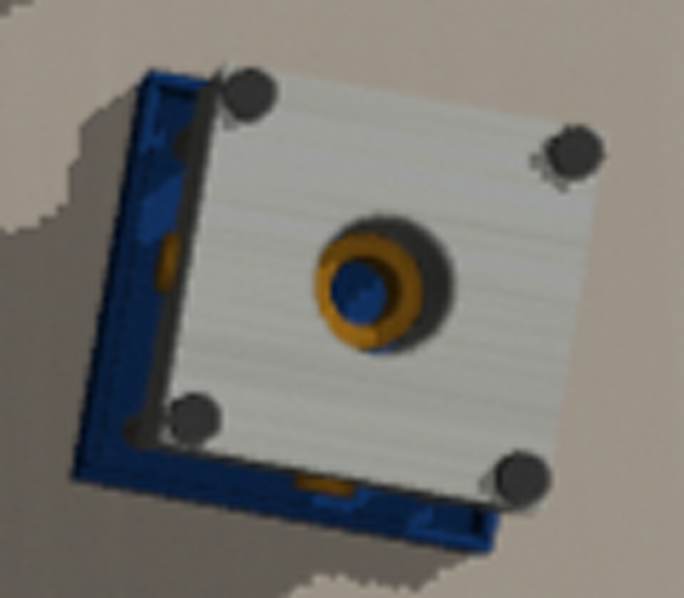

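View pics/c3.png

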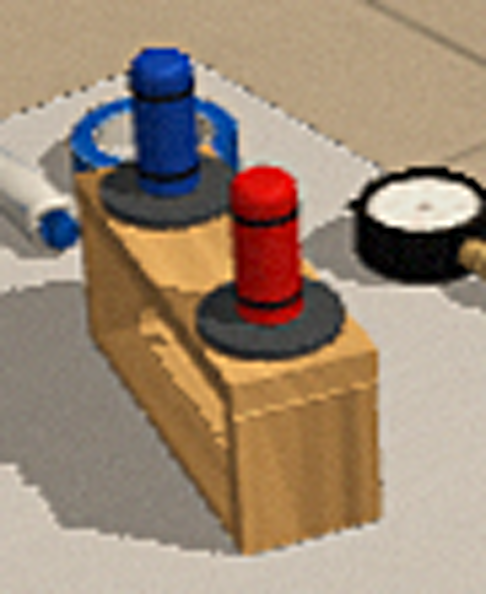

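View pics/c4.png

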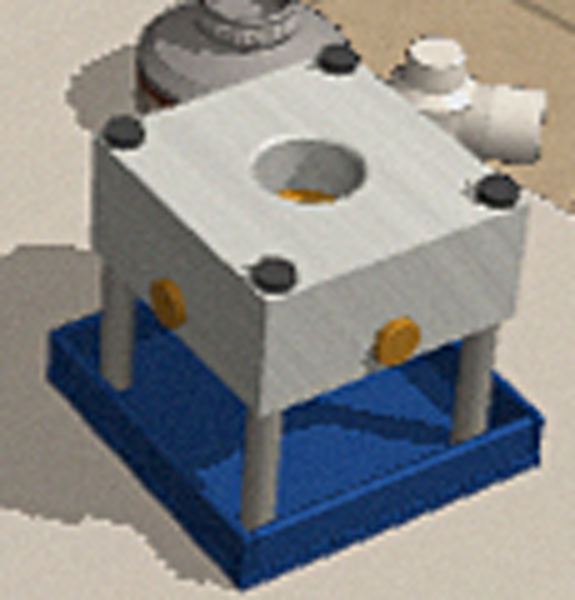

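```bash
cat > h.py <<'E'
import numpy as np
from scipy.spatial.transform import Rotation as R
from station import env, optics
def rot(e): return R.from_euler('xyz',e,degrees=True).as_matrix()
def plane(p,u,v,z):
    d=rot(p["rotation"])@np.array([(u-p["cx"])/p["fx"],(v-p["cy"])/p["fy"],1])
    return p["xyz"]+d*(z-p["xyz"][2])/d[2]
def proj(p,X):
    c=rot(p["rotation"]).T@(np.asarray(X)-p["xyz"]); return p["fx"]*c[0]/c[2]+p["cx"],p["fy"]*c[1]/c[2]+p["cy"]
def crop(p,x,y,s,ox,oy,z): return plane(p,(x+.5)/s-.5+ox,(y+.5)/s-.5+oy,z)
E
python3 - <<'E'
from h import *
np.set_printoptions(precision=1,suppress=True)
t=optics.camera_params("top"); s=optics.camera_params("scene")
print("top red", crop(t,548,356,5.7,150,190,86),crop(t,519,347,5.7,150,190,144))
print("blue", crop(t,183,263,5.7,150,190,86),crop(t,126,247,5.7,150,190,144))
print("bore", crop(t,385,284,5.7,370,185,116))
c=np.array([crop(t,x,y,5.7,370,185,121) for x,y in [(248,95),(575,153),(522,480),(194,419)]]);print(c,c.mean(0))
print("scene red",crop(s,270,306,5.4,230,160,86),crop(s,263,185,5.4,230,160,144))
print("bore",crop(s,310,171,5,335,235,116))
c=np.array([crop(s,x,y,5,335,235,121) for x,y in [(124,129),(338,57),(497,187),(273,270)]]);print(c,c.mean(0))
E
```

```text
top red [500.9 156.8  86. ] [500.5 155.6 144. ]
blue [529.3 262.2  86. ] [529.  261.4 144. ]
bore [ 522.9 -151.7  116. ]
[[ 575.8 -114.2  121. ]
 [ 558.2 -204.5  121. ]
 [ 467.9 -186.7  121. ]
 [ 486.   -96.8  121. ]] [ 522.  -150.5  121. ]
scene red [501.7 158.8  86. ] [496.5 151.7 144. ]
bore [ 520.4 -153.   116. ]
[[ 484.2  -97.8  121. ]
 [ 573.2 -116.3  121. ]
 [ 556.4 -205.4  121. ]
 [ 466.6 -187.   121. ]] [ 520.1 -151.6  121. ]
```

Red drift at ≈(500.8,156.5), bore at ≈(521.5,−151.5), and both cameras agree to about 2 mm. The tool's yaw already lies along the rack row, and the open fingers clear the blue handle by about 40 mm. Next I move above the red drift.

```bash
python3 -m creep '[0.032,0.025,0,0,0,0, 0.032,0.025,0,0,0,0, 0.032,0.025,0,0,0,0, 0.032,0.025,0,0,0,0, 0.032,0.025,0,0,0,0, 0.032,0.025,0,0,0,0, 0.032,0.025,0,0,0,0, 0.032,0.025,0,0,0,0, 0.032,0.025,0,0,0,0, 0.032,0.025,0,0,0,0, 0.032,0.025,0,0,0,0, 0.032,0.025,0,0,0,0, 0.032,0.025,0,0,0,0, 0.033,0.028,0,0,0,0, 0,0,0,0,0,0, 0,0,0,0,0,0]' 0 60
python3 - <<'E'
from h import *; import cv2
s=env.read_state(); p=optics.camera_params("wrist"); im=optics.camera("wrist"); cv2.imwrite("pics/w1.png",im)
print(s["t"],s["tcp_pos"],s["eef_rot"],p["xyz"],p["rotation"])
print(proj(p,[500.8,156.5,144]),proj(p,[500.8,156.5,86]))
E
```

```text
t: 2.15
tcp_pos: [500.3, 158.0, 206.5]
eef_rot: [180.0, 0.0, -13.7]
ft_force: [0.4, -0.2, -0.0]
grip_width: 85.6
2.15 [500.2969049  157.95567363 206.52855737] [ 1.79982659e+02  3.46019369e-02 -1.37130038e+01] [578.59622055 139.30634139 374.16010228] [ 1.61742306e+02 -9.35893298e-02 -1.03687527e+02]
(np.float64(326.67473051187505), np.float64(238.32565359107232)) (np.float64(326.2118795736593), np.float64(216.09298831078067))
```

View pics/w1.png

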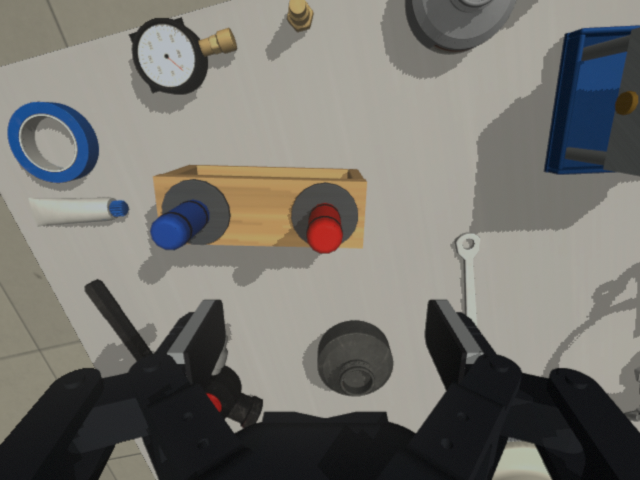

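The wrist view shows the red handle's top at (325,236) against a predicted (327,238), and the collar at (325,216) against (326,216). The estimate holds to about 1 mm. I descend and grip.

```bash
python3 -m creep '[0.001,0.0007,0.012,0,0,0, 0,0,0.012,0,0,0, 0,0,0.012,0,0,0, 0,0,0.012,0,0,0, 0,0,0.012,0,0,0, 0,0,0.012,0,0,0, 0,0,0.012,0,0,0, 0,0,0.009,0,0,0, 0,0,0,0,0,0, 0,0,0,0,0,0]' 0 60
python3 - <<'E'
from h import *; import cv2
cv2.imwrite("pics/w2.png",optics.camera("wrist"))
E
```

```text
t: 3.45
tcp_pos: [501.7, 157.3, 114.2]
eef_rot: [-180.0, -0.0, -13.7]
ft_force: [-0.0, 0.2, 0.4]
grip_width: 85.3
```

View pics/w2.png

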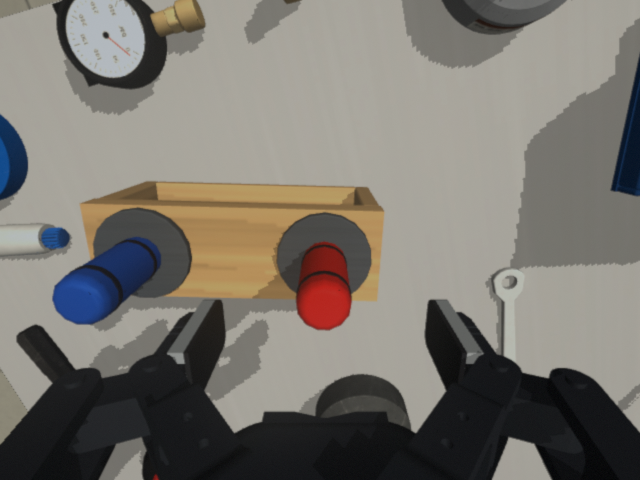

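The red handle at (325,300) sits centred between the pads, and the blue one is well clear on the left. I close the gripper.

```bash
python3 -m creep '[0,0,0,0,0,0, 0,0,0,0,0,0, 0,0,0,0,0,0, 0,0,0,0,0,0, 0,0,0,0,0,0, 0,0,0,0,0,0, 0,0,0,0,0,0, 0,0,0,0,0,0]' 1 90
python3 -m creep '[0,0,-0.01,0,0,0, 0,0,-0.02,0,0,0, 0,0,-0.025,0,0,0, 0,0,-0.03,0,0,0, 0,0,-0.03,0,0,0, 0,0,-0.03,0,0,0, 0,0,0,0,0,0, 0,0,0,0,0,0]'
python3 - <<'E'
from h import *; import cv2
cv2.imwrite("pics/w3.png",optics.camera("wrist"))
cv2.imwrite("pics/s3.png",optics.camera("scene"))
E
```

```text
t: 4.5
tcp_pos: [501.6, 157.4, 114.3]
eef_rot: [-180.0, -0.0, -13.7]
ft_force: [-2.3, 2.4, 5.2]
grip_width: 19.1
t: 5.5
tcp_pos: [500.3, 156.7, 257.2]
eef_rot: [179.9, 0.2, -13.7]
ft_force: [0.4, 0.4, -2.6]
grip_width: 18.5
```

View pics/w3.png

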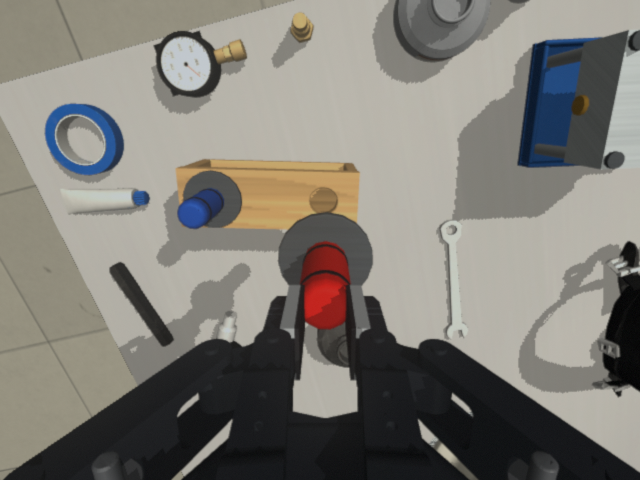

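View pics/s3.png

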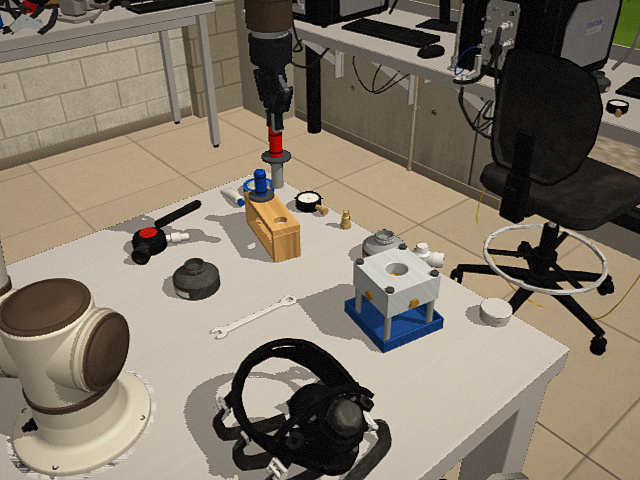

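The drift is lifted and upright, and blue is undisturbed. The reported width of 18.5 mm against a 26 mm handle looks off, so I check where the handle sits relative to the TCP.

```bash
python3 - <<'E'
from h import *; import cv2
s=env.read_state(); p=optics.camera_params("wrist"); im=optics.camera("wrist")
x,y,z=s["tcp_pos"]; print(s["tcp_pos"],s["eef_rot"],s["grip_width"])
T=rot(s["eef_rot"])
for dz in (-31,-1,-5,27,61+30):
  for dx in (0,8): print(dz,dx,np.round(proj(p,s["tcp_pos"]+T@[dx,0,dz]),1))
cv2.imwrite("pics/c5.png",cv2.resize(im[190:390,250:400],None,fx=3,fy=3,interpolation=cv2.INTER_CUBIC))
t=optics.camera("top"); cv2.imwrite("pics/t5.png",t)
E
```

```text
[500.44501685 156.6687128  256.95447846] [ 1.79863168e+02  1.64548818e-01 -1.36987550e+01] 18.302161013100896
-31 0 [325.1 309.1]
-31 8 [325.1 292.9]
-1 0 [325.  279.4]
-1 8 [325.  265.4]
-5 0 [325.  282.8]
-5 8 [325.  268.5]
27 0 [324.9 259. ]
27 8 [324.9 246.5]
91 0 [324.8 227.4]
91 8 [324.8 217.4]
```

View pics/c5.png

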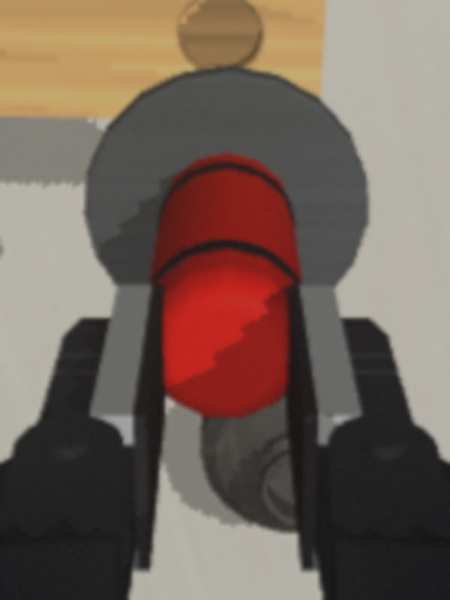

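```bash
python3 - <<'E'
import cv2
s=cv2.imread("pics/s3.png")
cv2.imwrite("pics/c6.png",cv2.resize(s[80:230,230:330],None,fx=4,fy=4,interpolation=cv2.INTER_CUBIC))
E
```

```text
(no output)
```

View pics/c6.png

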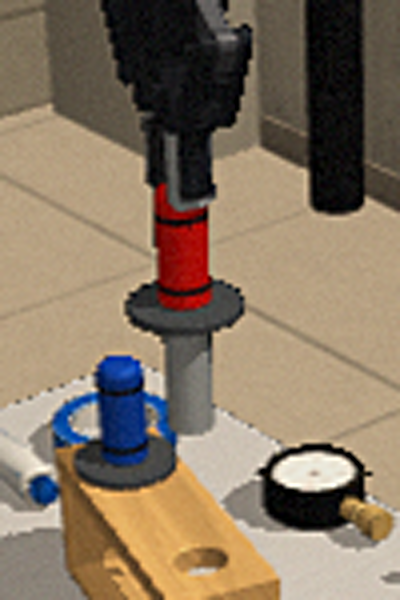

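```bash
python3 - <<'E'
from h import *; import cv2
s=env.read_state(); p=optics.camera_params("scene"); T=rot(s["eef_rot"])
for n,dz in (("fingertip",14),("handletop",-30),("collar under",34),("tip",96)):
  for d in (0,10,20):
    u=np.array(proj(p,s["tcp_pos"]+T@[2,0,dz+d])); c=(u-[230,80]+.5)*4-.5
    print(n,d,np.round(c))
E
```

```text
fingertip 0 [189. 268.]
fingertip 10 [190. 287.]
fingertip 20 [191. 306.]
handletop 0 [185. 182.]
handletop 10 [186. 202.]
handletop 20 [187. 222.]
collar under 0 [191. 306.]
collar under 10 [192. 325.]
collar under 20 [193. 343.]
tip 0 [197. 419.]
tip 10 [198. 437.]
tip 20 [199. 454.]
```

The pictures disagree with the tool geometry I was given. In both the wrist and scene views the fingertips sit level with the top of the handle, about 30–40 mm farther back than stated, so the pads hold only the rounded top (18.5 mm). That grip is too poor to push with. I'll lower the drift back into its hole, release it and regrip lower, checking the scene on the way.

```bash
python3 -m creep '[0,0,0.02,0,0,0, 0,0,0.025,0,0,0, 0,0,0.01,0,0,0, 0,0,0,0,0,0]'
python3 - <<'E'
from h import *; import cv2
s=optics.camera("scene")
cv2.imwrite("pics/c7.png",cv2.resize(s[80:260,220:340],None,fx=4,fy=3.3*4/3.3,interpolation=cv2.INTER_CUBIC)[:600])
cv2.imwrite("pics/w7.png",optics.camera("wrist"))
E
```

```text
t: 6.2
tcp_pos: [501.2, 156.9, 203.1]
eef_rot: [179.9, 0.1, -13.7]
ft_force: [0.3, 0.4, -1.3]
grip_width: 18.6
```

View pics/c7.png

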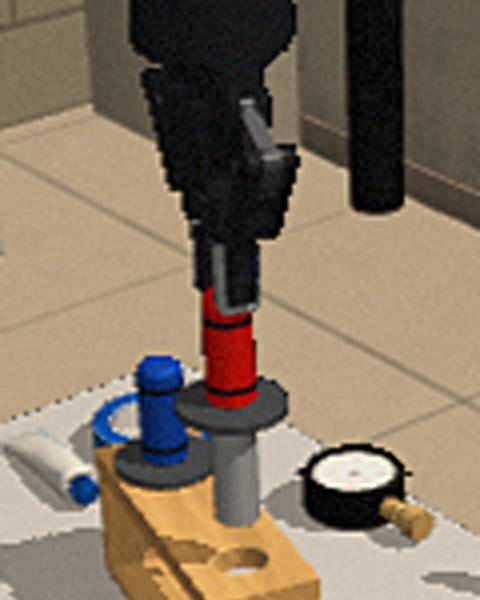

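View pics/w7.png

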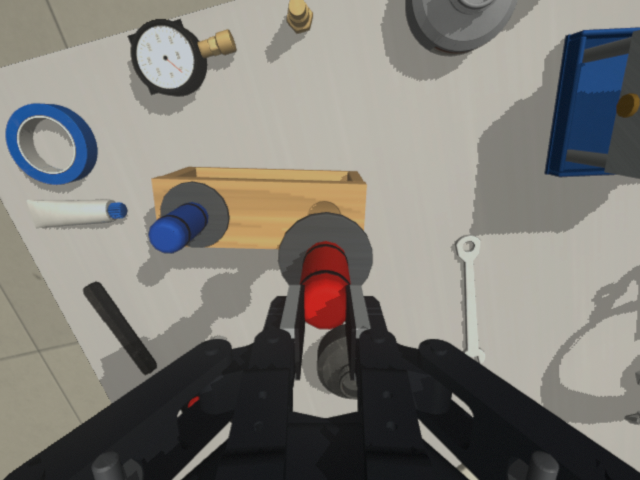

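The drift is steady and hangs upright over its hole, with the shank tip at crop (238,515) and the hole at (243,558). The fingertips clearly reach only the upper band. I continue down.

```bash
python3 -m creep '[0,0,0.01,0,0,0, 0,0,0.01,0,0,0, 0,0,0.01,0,0,0, 0,0,0.01,0,0,0, 0,0,0,0,0,0]'
python3 -m creep '[0,0,0.01,0,0,0, 0,0,0.01,0,0,0, 0,0,0.01,0,0,0, 0,0,0.01,0,0,0, 0,0,0.006,0,0,0, 0,0,0,0,0,0]'

```

```text
t: 6.92
tcp_pos: [500.8, 156.8, 162.6]
eef_rot: [179.9, 0.1, -13.7]
ft_force: [-0.1, -0.6, -1.6]
grip_width: 18.7
t: 7.68
tcp_pos: [501.2, 157.0, 117.3]
eef_rot: [179.9, 0.0, -13.7]
ft_force: [0.3, -1.1, -0.8]
grip_width: 18.6
```

It went in freely. I open, go about 30 mm lower and look.

```bash
python3 -m creep '[0,0,0,0,0,0, 0,0,0,0,0,0, 0,0,0,0,0,0, 0,0,0,0,0,0, 0,0,0.008,0,0,0, 0,0,0.008,0,0,0, 0,0,0.008,0,0,0, 0,0,0.007,0,0,0, 0,0,0,0,0,0]' 0 90
python3 - <<'E'
from h import *; import cv2
s=optics.camera("scene")
cv2.imwrite("pics/c8.png",cv2.resize(s[110:260,220:340],None,fx=4,fy=4,interpolation=cv2.INTER_CUBIC))
cv2.imwrite("pics/w8.png",optics.camera("wrist"))
E
```

```text
t: 8.8
tcp_pos: [501.0, 156.9, 86.0]
eef_rot: [179.9, 0.1, -13.7]
ft_force: [-0.1, 0.0, 0.1]
grip_width: 85.5
```

View pics/c8.png

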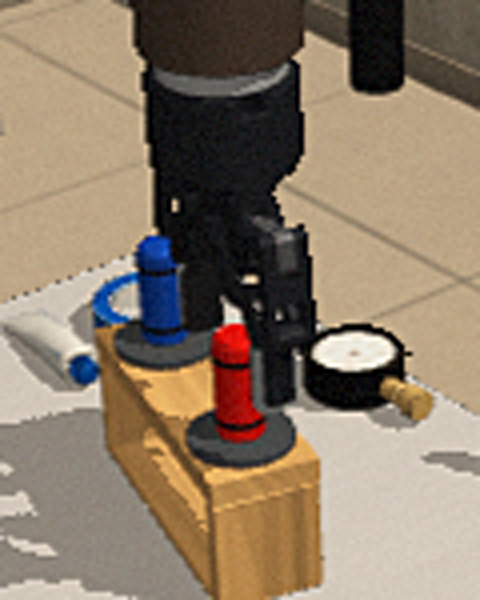

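View pics/w8.png

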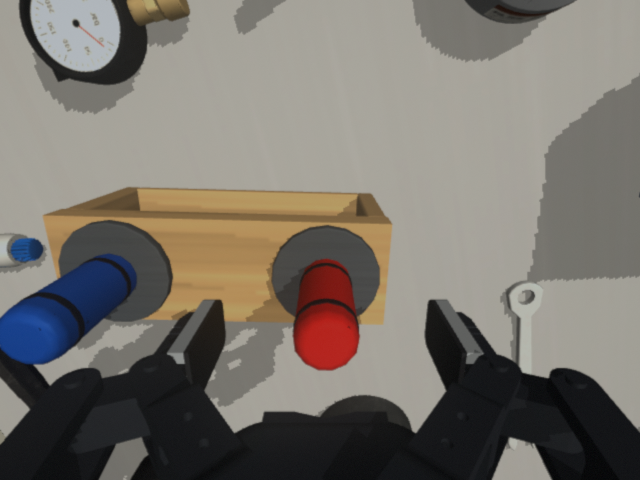

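```bash
python3 - <<'E'
from h import *; import cv2
s=env.read_state(); p=optics.camera_params("scene"); T=rot(s["eef_rot"])
for dz in (1,-20,-38):
  for y in (-50,50):
    for x in (-3,20):
      u=np.array(proj(p,s["tcp_pos"]+T@[x,y,dz])); c=(u-[220,110]+.5)*4-.5
      print(dz,y,x,np.round(c))
w=optics.camera_params("wrist")
print([np.round(proj(w,[x,y,144])) for x,y in [(501,156.5),(497,157),(505,156.5)]], [np.round(proj(w,[x,156.5,86])) for x in (497,501,505)])
E
```

```text
1 -50 -3 [199. 386.]
1 -50 20 [239. 376.]
1 50 -3 [276. 476.]
1 50 20 [317. 465.]
-20 -50 -3 [197. 352.]
-20 -50 20 [237. 342.]
-20 50 -3 [274. 440.]
-20 50 20 [316. 429.]
-38 -50 -3 [195. 322.]
-38 -50 20 [235. 312.]
-38 50 -3 [273. 409.]
-38 50 20 [315. 398.]
[array([327., 346.]), array([329., 355.]), array([325., 337.])] [array([328., 285.]), array([327., 279.]), array([325., 272.])]
```

Both cameras agree that the open fingertips are about 38 mm behind the reported TCP, now at z≈124. I go 18 mm lower and 4 mm forward to centre the pads, then grip.

```bash
python3 -m creep '[0.004,0,0,0,0,0, 0,0,0.006,0,0,0, 0,0,0.006,0,0,0, 0,0,0.006,0,0,0, 0,0,0,0,0,0]'
python3 -m creep '[0,0,0,0,0,0, 0,0,0,0,0,0, 0,0,0,0,0,0, 0,0,0,0,0,0, 0,0,0,0,0,0, 0,0,0,0,0,0, 0,0,0,0,0,0]' 1 90
python3 -m creep '[0,0,-0.01,0,0,0, 0,0,-0.02,0,0,0, 0,0,-0.025,0,0,0, 0,0,-0.03,0,0,0, 0,0,-0.03,0,0,0, 0,0,-0.02,0,0,0, 0,0,0,0,0,0, 0,0,0,0,0,0]'
python3 - <<'E'
from h import *; import cv2
s=optics.camera("scene")
cv2.imwrite("pics/c9.png",cv2.resize(s[80:230,220:340],None,fx=4,fy=4,interpolation=cv2.INTER_CUBIC))
cv2.imwrite("pics/w9.png",optics.camera("wrist"))
E
```

```text
t: 9.52
tcp_pos: [504.8, 155.9, 68.0]
eef_rot: [179.9, 0.1, -13.7]
ft_force: [0.6, 0.9, -0.5]
grip_width: 85.1
t: 10.4
tcp_pos: [505.5, 156.3, 69.2]
eef_rot: [-180.0, -0.0, -13.7]
ft_force: [-0.6, -0.5, 4.8]
grip_width: 23.8
t: 11.4
tcp_pos: [504.3, 155.9, 202.5]
eef_rot: [179.9, 0.1, -13.7]
ft_force: [0.9, 0.3, -2.8]
grip_width: 24.4
```

View pics/c9.png

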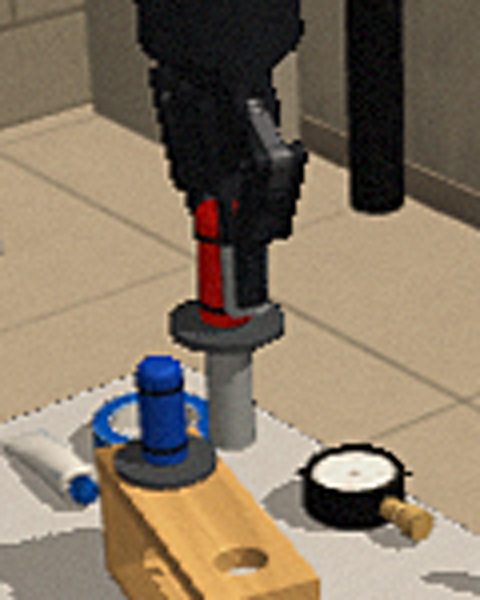

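View pics/w9.png

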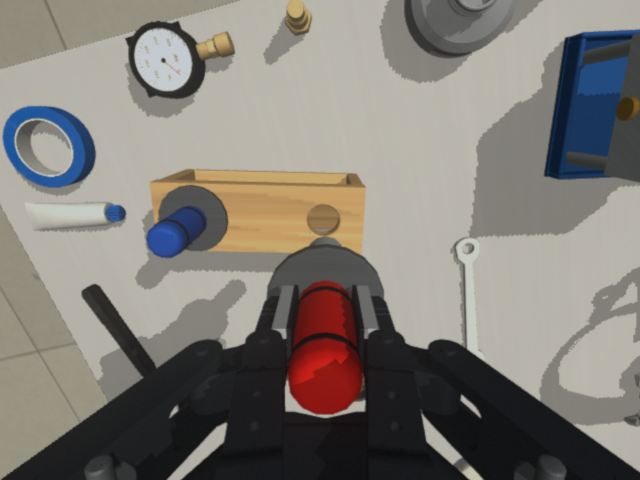

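The pads now grip the full length (24.4 mm), with the fingertips just above the collar and the drift upright. I move over the bore; the shank tip is at z≈151, above the 121 mm caps.

```bash
python3 -m creep '[0.004,0.0125,0,0,0,0, 0.0077,0.0245,0,0,0,0, 0.0077,0.0245,0,0,0,0, 0.0077,0.0245,0,0,0,0, 0.0077,0.0245,0,0,0,0, 0.0077,0.0245,0,0,0,0, 0.0077,0.0245,0,0,0,0, 0.0077,0.0245,0,0,0,0, 0.0077,0.0245,0,0,0,0, 0.0077,0.0245,0,0,0,0, 0.0077,0.0245,0,0,0,0, 0.0077,0.0245,0,0,0,0, 0.0037,0.0125,0,0,0,0, 0,0,0,0,0,0, 0,0,0,0,0,0]'
python3 - <<'E'
from h import *; import cv2
print(env.read_state()["tcp_pos"])
s=optics.camera("scene")
cv2.imwrite("pics/c10.png",cv2.resize(s[170:350,310:450],None,fx=3.3,fy=3.3,interpolation=cv2.INTER_CUBIC))
t=optics.camera("top");cv2.imwrite("pics/t10.png",cv2.resize(t[165:305,350:510],None,fx=4,fy=4,interpolation=cv2.INTER_CUBIC))
cv2.imwrite("pics/w10.png",optics.camera("wrist"))
E
```

```text
t: 13.38
tcp_pos: [525.2, -151.4, 203.7]
eef_rot: [-180.0, 0.0, -13.7]
ft_force: [-0.8, -0.4, -1.6]
grip_width: 24.2
[ 525.20755743 -151.37710922  203.67990271]
```

View pics/c10.png

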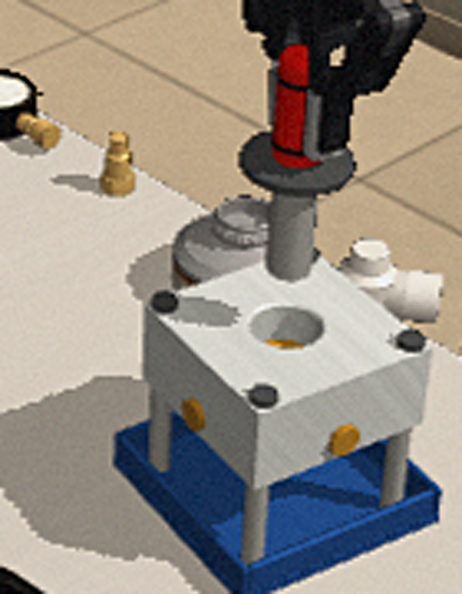

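View pics/t10.png

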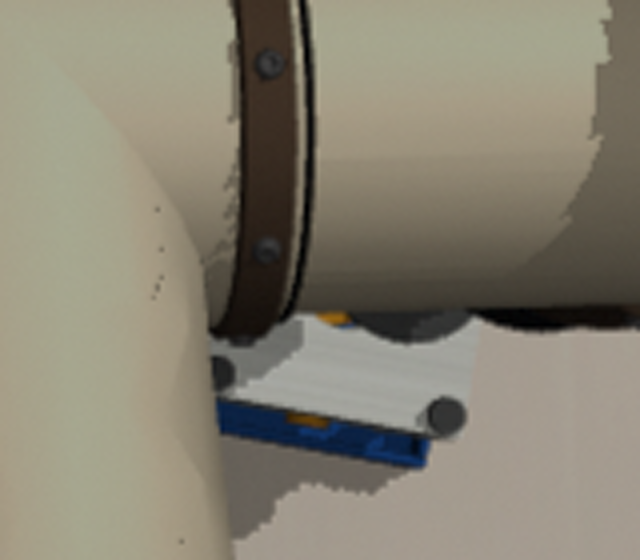

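View pics/w10.png

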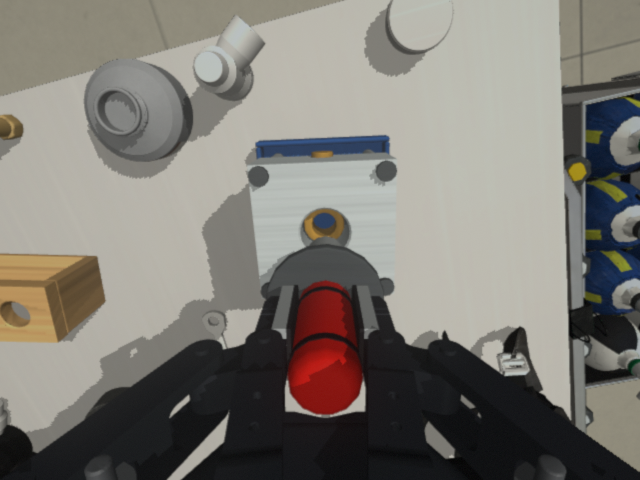

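```bash
python3 - <<'E'
from h import *
s=optics.camera_params("scene"); w=optics.camera_params("wrist")
for z in (149,152.7): print("tip",crop(s,289,269,3.3,310,170,z))
print("bore",crop(s,287,327,3.3,310,170,116), plane(w,326,227,116))
print("collar from TCP-3", proj(w,[522.3,-150.7,214.7+5]), "scene collar under", crop(s,297,170,3.3,310,170,214.7))
E
```

```text
tip [ 523.90192013 -148.20825145  149.        ]
tip [ 519.85703866 -151.71248469  152.7       ]
bore [ 520.52800379 -152.90005809  116.        ] [ 526.43365252 -152.29492247  116.        ]
collar from TCP-3 (np.float64(325.7725997759623), np.float64(298.5881035272752)) scene collar under [ 517.27850516 -154.0583172   214.7       ]
```

In the scene camera the shank tip (crop (289,269)) is at ≈(520–524, −150), over the bore at ≈(521,−153). That is within the 7 mm clearance, so I lower to just inside the mouth.

```bash
python3 -m creep '[0,0.001,0.012,0,0,0, 0,0,0.012,0,0,0, 0,0,0.012,0,0,0, 0,0,0.006,0,0,0, 0,0,0.005,0,0,0, 0,0,0,0,0,0]'
python3 - <<'E'
from h import *; import cv2
s=optics.camera("scene")
cv2.imwrite("pics/c11.png",cv2.resize(s[190:350,320:450],None,fx=3.7,fy=3.7,interpolation=cv2.INTER_CUBIC))
cv2.imwrite("pics/w11.png",optics.camera("wrist"))
E
```

```text
t: 14.28
tcp_pos: [525.1, -152.8, 156.5]
eef_rot: [180.0, 0.0, -13.7]
ft_force: [0.2, 0.7, -2.5]
grip_width: 24.0
```

View pics/c11.png

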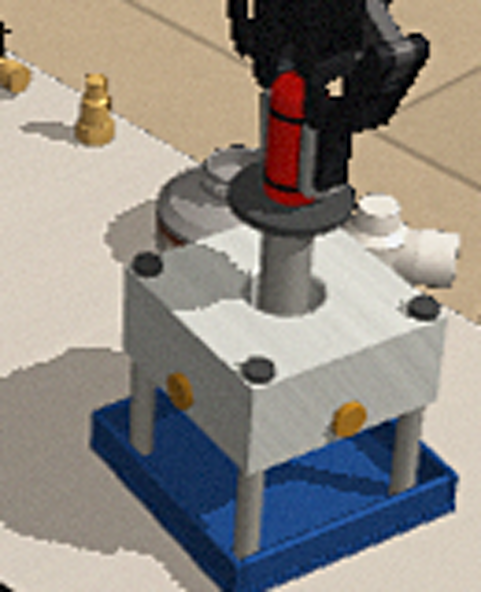

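The shank is in the mouth and centred (258–310 within the bore's 245–327). I push down in steps, watching the force.

```bash
python3 -m creep '[0,0,0.004,0,0,0, 0,0,0.004,0,0,0, 0,0,0.004,0,0,0, 0,0,0.003,0,0,0, 0,0,0,0,0,0]'
python3 -m creep '[0,0,0.003,0,0,0, 0,0,0.003,0,0,0, 0,0,0.003,0,0,0, 0,0,0.003,0,0,0, 0,0,0,0,0,0]'
```

```text
t: 15.0
tcp_pos: [525.5, -153.2, 142.7]
eef_rot: [180.0, -0.1, -13.7]
ft_force: [-0.4, -0.4, 4.3]
grip_width: 24.0
t: 15.62
tcp_pos: [525.6, -153.1, 130.5]
eef_rot: [180.0, -0.1, -13.7]
ft_force: [-1.0, -0.4, 3.3]
grip_width: 24.1
```

```bash
python3 -m creep '[0,0,0.003,0,0,0, 0,0,0.003,0,0,0, 0,0,0.003,0,0,0, 0,0,0.003,0,0,0, 0,0,0,0,0,0]'
python3 -m creep '[0,0,0.003,0,0,0, 0,0,0.003,0,0,0, 0,0,0.003,0,0,0, 0,0,0,0,0,0]'
python3 - <<'E'
from h import *; import cv2
s=optics.camera("scene")
cv2.imwrite("pics/c12.png",cv2.resize(s[190:350,320:450],None,fx=3.7,fy=3.7,interpolation=cv2.INTER_CUBIC))
E
```

```text
t: 16.25
tcp_pos: [525.0, -152.6, 117.1]
eef_rot: [-180.0, 0.1, -13.7]
ft_force: [-0.1, 0.2, -2.2]
grip_width: 23.6
t: 16.75
tcp_pos: [524.9, -152.7, 108.5]
eef_rot: [180.0, 0.0, -13.7]
ft_force: [-0.3, 0.5, -2.7]
grip_width: 24.0
```

View pics/c12.png

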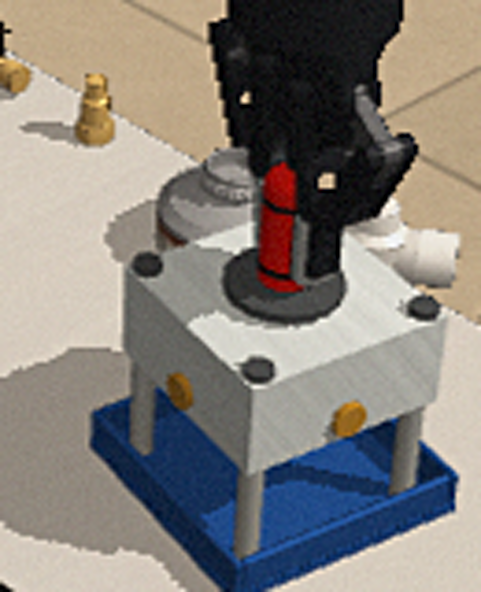

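The force has dropped to just the drift's weight, so the bushing has come free. The collar is about 3 mm above the housing and the bushing is hidden behind the block. I lower until the collar touches.

```bash
python3 -m creep '[0,0,0.0015,0,0,0, 0,0,0.0015,0,0,0, 0,0,0,0,0,0]'
python3 -m creep '[0,0,0.001,0,0,0, 0,0,0,0,0,0]'
```

```text
t: 17.18
tcp_pos: [525.0, -152.8, 105.7]
eef_rot: [180.0, 0.0, -13.7]
ft_force: [-0.4, -0.5, -1.7]
grip_width: 24.0
t: 17.42
tcp_pos: [525.3, -152.8, 105.3]
eef_rot: [180.0, -0.0, -13.7]
ft_force: [-0.8, 0.0, 0.8]
grip_width: 24.1
```

Contact. I release and rise.

```bash
python3 -m creep '[0,0,0.0005,0,0,0, 0,0,0,0,0,0, 0,0,0,0,0,0, 0,0,0,0,0,0, 0,0,0,0,0,0, 0,0,0,0,0,0]' 0 90
python3 -m creep '[0,0,-0.01,0,0,0, 0,0,-0.02,0,0,0, 0,0,-0.03,0,0,0, 0,0,-0.04,0,0,0, 0,0,-0.05,0,0,0, -0.06,0,0,0,0,0, -0.06,0,0,0,0,0, -0.06,0,0,0,0,0, -0.06,0,0,0,0,0, 0,0,0,0,0,0]'
python3 - <<'E'
from h import *; import cv2
s=optics.camera("scene")
cv2.imwrite("pics/c13.png",cv2.resize(s[190:350,320:450],None,fx=3.7,fy=3.7,interpolation=cv2.INTER_CUBIC))
t=optics.camera("top");cv2.imwrite("pics/t13.png",t)
cv2.imwrite("pics/w13.png",optics.camera("wrist"))
E
```

```text
t: 18.18
tcp_pos: [525.2, -152.8, 104.3]
eef_rot: [-180.0, -0.0, -13.7]
ft_force: [-0.1, 0.2, -0.1]
grip_width: 85.6
t: 19.42
tcp_pos: [288.7, -95.9, 255.4]
eef_rot: [-179.8, -0.3, -13.6]
ft_force: [1.2, 0.7, -0.7]
grip_width: 85.4
```

View pics/c13.png

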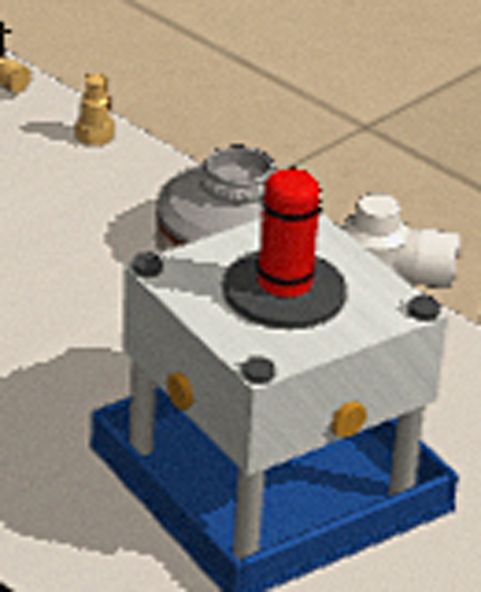

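View pics/t13.png

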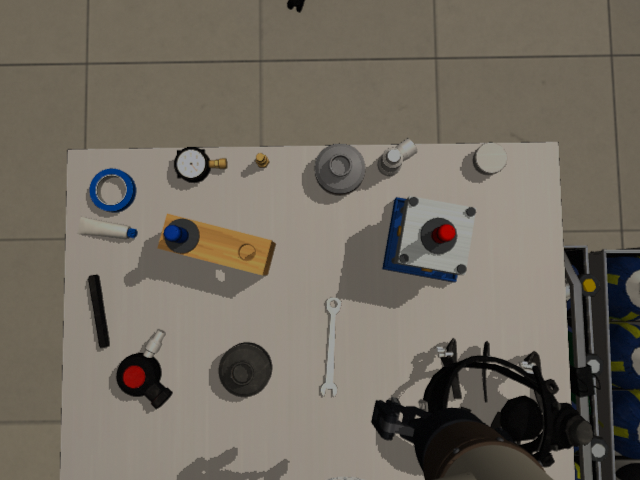

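View pics/w13.png

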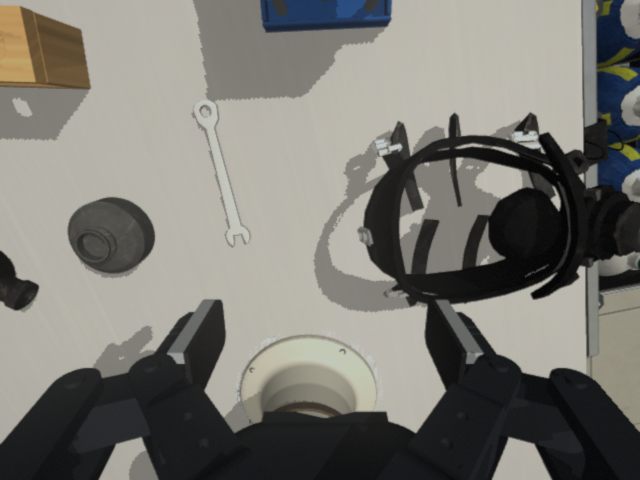

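```bash
python3 - <<'E'
from h import *
p=optics.camera_params("scene")
for z in (5,27,54):
  u=np.array(proj(p,[521.5,-151.5,z])); print(z,(u-[320,190]+.5)*3.7-.5)
w=optics.camera_params("wrist");print(w["xyz"])
s=env.read_state();print(s["joints"])
E
python3 - <<'E'
import cv2
t=cv2.imread("pics/t13.png");cv2.imwrite("pics/c14.png",cv2.resize(t[185:290,370:490],None,fx=5.7,fy=5.7,interpolation=cv2.INTER_CUBIC))
E
```

```text
5 [269.76935918 470.38989499]
27 [272.47706558 436.41268885]
54 [275.8871115  393.62229129]
[ 370.49121498 -114.58178712  423.08945456]
[ 1.31259376e+01 -1.41919972e+01 -3.22751444e+01  2.22464188e-02
 -7.17817384e+01  6.32033957e+01]
```

View pics/c14.png

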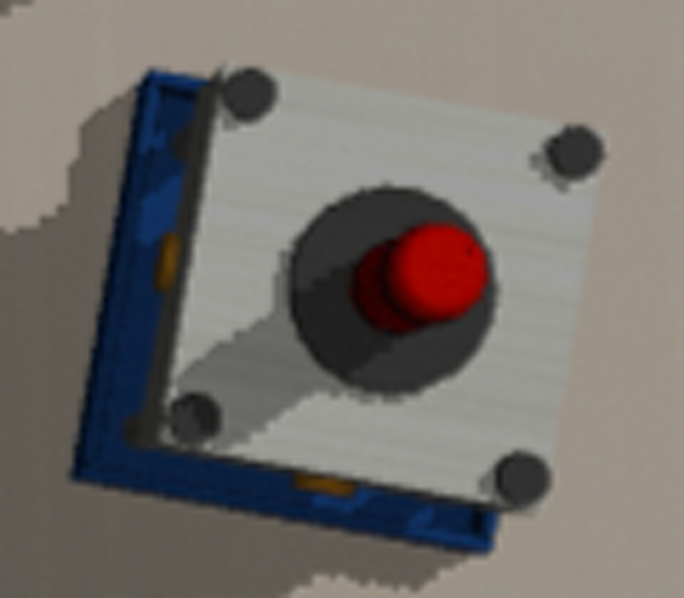

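The bushing isn't obviously visible in the tray, so I enlarge that part of the scene view and compare it with the earlier picture.

```bash
python3 - <<'E'
import cv2,numpy as np
from h import *
a=cv2.imread("pics/scene0.png"); b=optics.camera("scene"); cv2.imwrite("pics/scene15.png",b)
f=lambda i: cv2.convertScaleAbs(cv2.resize(i[285:350,340:450],None,fx=7,fy=4.5*7/4.5*0.64,interpolation=cv2.INTER_NEAREST),alpha=1.8)
cv2.imwrite("pics/c15.png",np.vstack([f(a),f(b)]))
p=optics.camera_params("scene")
for r,z in ((17,5),(17,27)):
  for a_ in range(0,360,60): print(z,a_,np.round(proj(p,[521.5+r*np.cos(np.radians(a_)),-151.5+r*np.sin(np.radians(a_)),z]),1))
E
```

```text
5 0 [398.9 312.8]
5 60 [390.  310.8]
5 120 [383.5 314.8]
5 180 [386.  320.8]
5 240 [395.2 322.9]
5 300 [401.6 318.8]
27 0 [399.7 303.6]
27 60 [390.7 301.7]
27 120 [384.2 305.6]
27 180 [386.7 311.6]
27 240 [395.9 313.7]
27 300 [402.5 309.6]
```

View pics/c15.png

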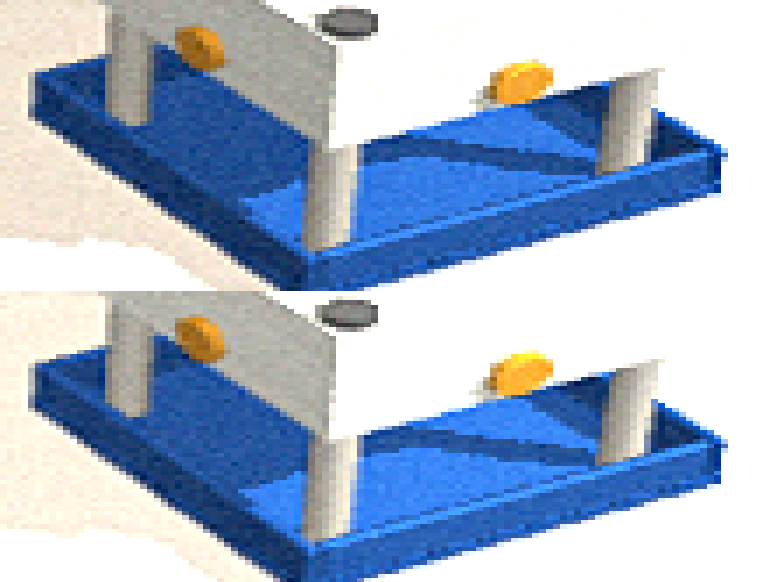

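With the bushing at the tray's centre its lower edge should be visible near (385,455) of this crop, but there is only blue. So it lies in the hidden part or is hung up. I swing the wrist camera round to look under the housing from the open +y side.

```bash
python3 -m creep '[0.0337,-0.0246,0,0,0,0, 0.0337,-0.0246,0,0,0,0, 0.0337,-0.0246,0,0,0,0, 0.0337,-0.0246,0,0,0,0, 0.0337,-0.0246,0,0,0,0, 0.0337,-0.0246,0,0,0,0, 0,0,0,0,0,9.5, 0,0,0,0,0,9.5, 0,0,0,0,0,9.5, 0,0,0,0,0,9.5, 0,0,0,0,0,9.5, 0,0,0,0,0,9.5, 0,0,0,0,0,9.5, 0,0,0,0,0,9.5, 0,0,0,0,0,0]'
python3 -c "
from h import *; s=env.read_state(); print(s['joints'],s['eef_rot'])"
```

```text
t: 21.5
tcp_pos: [524.3, -0.6, 252.9]
eef_rot: [179.9, -0.0, -89.6]
ft_force: [0.6, 1.3, 0.0]
grip_width: 85.6
[ 1.76769202e+01  1.04674998e+01 -9.05812977e+00  5.01500225e-03
 -7.06184855e+01 -1.73003229e+01] [ 1.79863810e+02 -4.73697336e-02 -8.96216761e+01]
```

```bash
python3 -m creep '[0,0,0,0,10,0, 0,0,0,0,10,0, 0,0,0,0,10,0, 0,0,0,0,10,0, 0,0,0,0,10,0, -0.023,0,0.0193,0,0,0, -0.023,0,0.0193,0,0,0, -0.023,0,0.0193,0,0,0, -0.023,0,0.0193,0,0,0, -0.023,0,0.0193,0,0,0, -0.023,0,0.0193,0,0,0, 0,0,0,0,0,0]'
python3 - <<'E'
from h import *; import cv2
w=optics.camera_params("wrist");print(w["xyz"],w["rotation"])
cv2.imwrite("pics/w16.png",optics.camera("wrist"))
print([proj(w,[521.5,-151.5,z]) for z in (5,16,27,54)])
E
```

```text
t: 23.0
tcp_pos: [522.9, -1.2, 72.1]
eef_rot: [179.4, -50.2, -89.2]
ft_force: [-0.2, -0.3, 0.1]
grip_width: 85.1
[523.51050041  76.10419189 241.49790455] [-147.97061064   -0.36205932 -179.60561757]
[(np.float64(327.0362712054425), np.float64(159.69895381975303)), (np.float64(327.1821042829609), np.float64(150.95425429091304)), (np.float64(327.33692687675085), np.float64(141.67050957395753)), (np.float64(327.760719462028), np.float64(116.25831308286088))]
```

View pics/w16.png

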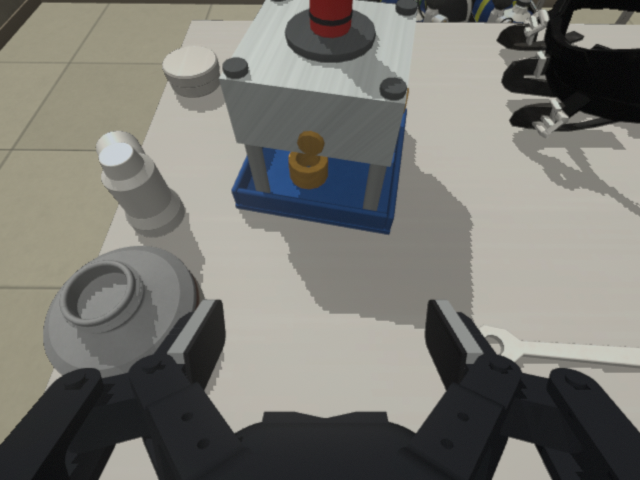

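The bushing stands upright on the tray floor at pixel (309,172), and the drift's collar sits flat on the housing. I check the bushing's offset and whether anything moves, then hand in.

```bash
python3 - <<'E'
from h import *; import cv2
w=optics.camera_params("wrist");print(plane(w,309,172,16)-np.array([521.5,-151.5,16]))
a=cv2.imread("pics/w16.png"); b=optics.camera("wrist"); print(cv2.absdiff(a,b)[:240].mean(), env.read_state()["ft_force"], env.read_state()["t"])
print(env.job_done())
E
```

```text
[16.38603793 24.64924329  0.        ]
2.789123263888889 [0.38335054 0.41668958 0.77842764] 23.1
the job is handed in; nothing more can be done
None
```

I drove the brass bushing out into the catch tray and left the red drift standing released in the bore. I handed the job in at t ≈ 23 s of the 42 s allowed; no verdict is reported.

**What I did:**
- I took the red drift from the rack and set its shank in the bore. I pushed until the upward force disappeared, and the collar touched the housing's top at about 0.8 N. Then I released it and backed away.
- My first grip held only the rounded top of the handle. I set the drift back in its hole and regripped about 45 mm lower before carrying it over.

**Last checks:**
- **Bushing:** it stands upright on the tray floor, about 30 mm from the tray's centre (limit 70 mm).
- **Red drift:** it is upright, with the collar on the housing in the scene, top and wrist views.
- **Blue drift:** it is still in the rack, and the top view shows no movement.
- **Robot:** the gripper is open and clear, and the wrist force is under 1 N.

**What disagreed:**
- **Tool length:** in both cameras the open fingertips stood about 38 mm behind the reported TCP, while the stated geometry puts them about 1 mm ahead of it. I used the pictures.
- **Handle width:** the gripper read about 24 mm on the 26 mm handle, with no sign of slip.
- **Bushing position:** the scene view did not show the bushing where a centred one would have appeared, so I looked under the housing with the wrist camera.
- **Is it still?** I compared two wrist pictures about 0.1 s apart. They differed by a mean of 2.8 grey levels, which I took as image noise and did not look into further.

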